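# Lock off the lint trap and hold its blue screen up for inspection

## Task

Shut off the lint trap first: turn the black collar of the valve clockwise (seen from above) until its orange pointer is at the red locked mark. Then draw the blue-handled screen straight up out of its slot, leave the grey-handled one fully in, and tip the blue one so that its mesh side (the side away from the robot) looks upward, its lower end swinging out away from the robot, at least half-way from upright to flat. Finish while holding it there, still, all of it at least 15 cm above the counter and carried by the gripper alone, with the other things on the counter left where they are.

Things in the scene. Friction and masses are not known exactly. Their poses are not given: they have to be found in the camera images.
- valve: shut-off valve fixed on the counter: steel foot flange 96 mm across, white dial plate 92 mm across with its top 44 mm above the counter, collar above it. Origin: on the collar's vertical axis, at counter level. Its +x axis points at the red locked mark. It may stand left or right of the trap.
- collar (a joint): black knurled captive ring, 52 mm in diameter, 48 to 88 mm above the counter, turning about the valve's vertical axis (a brass stub inside it ends at 94.5 mm). Grip it from above across any diameter. 0 = open; grows clockwise seen from above; 1.2 rad = locked, its hard stop, pointer at the red mark. Starts between 0 and 0.4; friction of 0.12 N m keeps it where it is left.
- pointer (a point): tip of the orange pointer at the collar's lower rim, 34 mm from the axis, 49.5 mm above the counter (an orange stripe on the collar's top points the same way).
- lock_mark (a point): red locked mark on the white dial plate, 39.5 mm from the axis, 45.5 mm above the counter.
- trap: lint trap, grey metal block fixed on the counter, 80 (x) x 220 (y) x 100 (z) mm, with two open-topped slots 12 (x) x 84 (y) mm and 92 mm deep at y = +52 and -52 mm; brass drain elbows at its two ends reach 148 mm from its middle. Origin: centre of its underside. Its x axis crosses the slots' thin way and points away from the robot, within 0.35 rad of the world's.
- screen_blue: lint screen, 0.15 kg, upright in either slot. White frame 8 (x) x 80 (y) x 118 (z) mm, on it a blue grip bar 14 (x) x 60 (y) x 30 (z) mm, 118 to 148 mm above the origin, 141 mm above the counter at its middle when seated. Origin: middle of the lower edge, 8 mm above the counter when seated. z runs up to the handle; +x is square to the mesh side, which faces away from the robot, as the trap's x.
- screen_grey: the same screen with a grey handle in the other slot; must stay seated. Origin and axes as for the blue one.
- lint_brush: small brush lying beyond the trap and valve; bystander. Origin: its underside.
- measuring_cup: clear cup 68 mm across, 70 mm high; bystander. Origin: centre of its underside.
- detergent: blue bottle 90 mm across, 220 mm high, at the left; bystander. Origin: centre of its underside.
- tablet_jar: clear jar with green cap 84 mm across, 100 mm high, at the far right; bystander. Origin: centre of its underside.
- token_tray: grey two-part tray 120 x 160 x 35 mm, at the right; bystander. Origin: centre of its underside.
- spray_can: green can 52 mm across, 110 mm high, at the far left; bystander. Origin: centre of its underside.

How it is judged:
On the way, in this order (a step that is already met when the one before it is completed fails the run):
1. the collar is turned to its locked mark, the blue screen still seated (value of joint collar above 1.1 rad and distance of screen_blue from where it was at the start of the episode below 0.02 m), for 0.2 s.
2. the blue screen is drawn clear of the trap (height (world z) of screen_blue above 0.105 m), for 0.1 s.
At the end, for the whole second after the job is handed in: Collar within 0.1 rad of locked; blue screen held still by the fingers, lower edge over 140 mm above the counter, mesh side within 55 degrees of straight up (tipped 35 or more), not touching trap, grey screen or bystanders; grey screen fully seated (value of joint collar above 1.1 rad and height (world z) of screen_blue above 0.14 m and angle between screen_blue's own x axis and vertical below 0.96 rad and contact force between screen_blue and the fingers above 1 N and contact force between screen_blue and trap below 0.1 N and contact force between screen_blue and screen_grey below 0.1 N and linear speed of screen_blue below 0.05 m/s and angular speed of screen_blue below 0.4 rad/s and z of screen_grey in the frame of trap below 0.016 m and contact force between screen_blue and lint_brush below 0.1 N and contact force between screen_blue and measuring_cup below 0.1 N and contact force between screen_blue and detergent below 0.1 N and contact force between screen_blue and tablet_jar below 0.1 N and contact force between screen_blue and token_tray below 0.1 N and contact force between screen_blue and spray_can below 0.1 N); the arm keeps its last pose, push and grip.
It fails at once if the blue screen is drawn before the collar is locked (value of joint collar below 1.05 rad and distance of screen_blue from where it was at the start of the episode above 0.03 m).
It fails at once if the grey screen is pulled (distance of screen_grey from where it was at the start of the episode above 0.025 m).
It fails at once if a bystander is moved more than 30 mm (distance of any of lint_brush, measuring_cup, detergent, tablet_jar, token_tray, spray_can from where it was at the start of the episode above 0.03 m).
It also fails if it takes over 58 s, if anything falls off the work surface, if the arm or the gripper's body presses on something with over 40 N, if the wrist force passes 120 N, or if a joint passes its speed limit or range.

## Robot

A 7-joint arm with a two-finger parallel gripper is mounted at the origin on the work surface. World frame = base frame: x ahead of the robot, y to its left, z up, the work surface at z = 0. Lengths are in m, angles in rad, forces in N, time in s.
With the tool pointing down it reaches from about 0.425 to 0.875 m from the base axis. Payload 4.7 kg.
Tool frame: the origin (TCP) lies midway between the tips of the shut fingers; the grasp point (between the pads) lies 19 mm behind it; z points along the fingers, y is the line along which they close (so a half turn about z gives the same grasp; the last joint's range is limited). The gripper opens to 87 mm and grips with 3 to 60 N. Pads are 19 mm wide; open, the fingers measure 117 mm over their backs; the gripper's body (75 mm by 190 mm) begins 51 mm behind the grasp point.
Start: joints at [1.119, 0.321, -0.07, 1.45, 0.023, 1.371, -0.057], TCP at [0.292, -0.581, 0.223] pointing down, gripper open.
Joint ranges: [-2.86, 2.86], [-0.3, 2.09], [-1.38, 1.24], [0.06, 2.45], [-1.56, 4.7], [0.09, 2.05], [-2.69, 2.69]. Speed limits (rad/s): [2.57, 2.57, 3.14, 3.14, 3.14, 3.14, 3.14].

## Interface

Orientations are given as a rotation vector (axis times angle).
In Python, from bench import ctrl, imaging, workorder gives the robot as it stands (ctrl), with the cameras (imaging) and the job (workorder).
- The arm moves only by the tool inch_along, called after ">>>" by a JSON object that holds its "method" and its "body", one argument or row to a line. Schema: {"type":"object","properties":{"deltas":{"type":"array","items":{"type":"number"},"minItems":5,"maxItems":100},"clamp_n":{"type":"number"},"only":{"type":"string"},"quiet":{"type":"boolean"},"lines":{"type":"string"}},"required":["deltas"],"additionalProperties":false}. deltas is one flat list of numbers that holds 1 to 20 rows one after another, with no inner brackets; each row has 5 numbers: dx, dy, dz in a scale on which 1.0 is 50 cm, then a turn about the tool's z in normalised numbers (1 is 120 degrees), then the opening from 0.0 (shut) to 1.0 (fully open); each row is the pose to reach, as a shift and turn from the pose commanded when the call began, along the tool's axes at that moment; what a row does not reach only later rows make up. A row lasts 1/10 s, in which the tool goes at most 0.05 m and 0.15 rad, less where a joint would pass 70% of its speed; a pose out of reach is approached as far as the arm can. The fingers move at their own pace and stop on an object; clamp_n is the grip in N (left out, the last holds). Time passes only in rows, so rows that do not move let the fingers close. The tool returns the time, the measured TCP pose, the force, the opening and the grip force at its end. only (a regular expression) keeps the lines of the reply that match it, lines (a string "A,B") keeps lines A to B, and quiet returns only ok. Shift and turn numbers lie between -1 and 1, and a call with a number outside is refused. Input that does not fit is refused with a message, and nothing moves.
- ctrl.get_state(): the state, without advancing time (a new reading comes with each control period).
- imaging.get_image(name): name is "scene" or "side" or "wrist"; returns the picture (420x560x3 uint8, red, green, blue); there is no depth.
- imaging.camera_model(name): a dict with "vertical_fov" (degrees; the focal length in pixels is half the picture's height over the tangent of half this angle, whatever the lens; pixels are square), "cx", "cy" (the principal point, pixels), "rvec" (rotation vector, rad) and "tvec" (3), from world to camera coordinates, as OpenCV has them; the wrist camera has in their place "hand_eye" (4x4, takes a point from camera to tool coordinates, whose origin is the TCP and whose axes are the flange's). Camera axes: x right, y down, z forward; pixel columns grow to the right and rows downward; lengths in m; the calibration is good to about 2 mm. A picture is of the moment at which its call begins: read the wrist's pose just before it. camera_model takes no time and is no camera call.
- workorder.close_job(): hands the job in; it is judged then, once.
The state is a dict: "time": time; "joint_positions": joint angles; "qd": joint speeds; "joint_torque": joint torques, N m; "position": TCP position; "tool_rot": TCP orientation; "ft_force": force on the tool from outside, world axes, zero at the start; "torque": the same for the moment, N m; "grip_width": opening from 0.0 (shut) to 1.0 (fully open); "grip_force": force on a finger pad.
Only numpy, scipy, OpenCV 4.12 (cv2) and the standard library are available. Lean on these libraries where they do the work, as an engineer would, in place of code of your own. Each camera call takes 0.05 s, during which the arm holds its last target. There are 200 camera calls.

## Working session

There is one attempt and no reset: what is moved stays moved. The work goes in short steps, Python scripts to look and compute and a tool call to move; the robot and the scene stay as the last step left them, time stands still between calls to the robot, and variables do not carry over. Pictures are saved under pics/ and viewed, at most 10 in all, crops included, and the job is handed in when it is done.

```bash
ls; mkdir -p pics; python3 - <<'E'
from bench import ctrl, imaging, workorder
import cv2
s=ctrl.get_state(); print(s)
for n in("scene","side","wrist"):
    cv2.imwrite(f"pics/{n}0.png",cv2.cvtColor(imaging.get_image(n),cv2.COLOR_RGB2BGR)); print(n,imaging.camera_model(n))
E
```

```text
bench.py
pics
{'time': 0.0, 'joint_positions': array([ 1.11910456,  0.32182948, -0.07009415,  1.45170075,  0.0226084 ,
        1.37079564, -0.05692164]), 'qd': array([-3.78395321e-06,  1.75547124e-03, -4.19663266e-04,  4.76650626e-04,
       -1.25087499e-03,  8.20508854e-04,  1.11706104e-03]), 'joint_torque': array([-4.44849156e-04, -4.91285205e+01, -4.04353375e-01, -3.12534142e+01,
       -6.40333747e-02,  4.37283854e-02,  1.66683817e-04]), 'position': array([ 0.2916377 , -0.58026816,  0.22144446]), 'tool_rot': array([-3.05495285e+00, -7.24667538e-01,  8.64389674e-04]), 'ft_force': array([0.00715758, 0.04382116, 0.58984945]), 'torque': array([0.01549058, 0.02269744, 0.02014974]), 'grip_force': 0.0, 'grip_width': 0.999893955465957}
scene {'vertical_fov': 47.00356531325963, 'cx': 281.9189713439019, 'cy': 211.5234557659053, 'rvec': array([ 2.39399084,  0.6371404 , -0.22817546]), 'tvec': array([-0.48479891, -0.15862014,  1.9019513 ])}
side {'vertical_fov': 42.88475012902038, 'cx': 275.6536814300616, 'cy': 209.63151883636212, 'rvec': array([ 2.27347168, -0.82081626,  0.29950937]), 'tvec': array([-0.42216426,  0.33525441,  1.42155839])}
wrist {'vertical_fov': 70.19244955497555, 'cx': 285.82171833389896, 'cy': 209.97483621188874, 'hand_eye': array([[-1.39383083e-03, -9.67285603e-01, -2.53686065e-01,
         6.92197532e-02],
       [ 9.99998399e-01, -1.06358632e-03, -1.43893149e-03,
         7.93984507e-04],
       [ 1.12204068e-03, -2.53687664e-01,  9.67285537e-01,
        -1.61967490e-01],
       [ 0.00000000e+00,  0.00000000e+00,  0.00000000e+00,
         1.00000000e+00]])}
```

View pics/scene0.png

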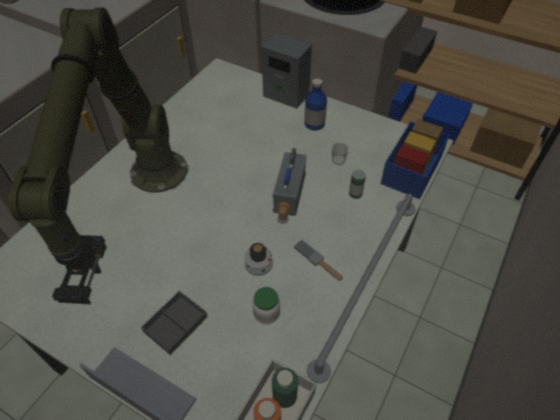

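View pics/side0.png

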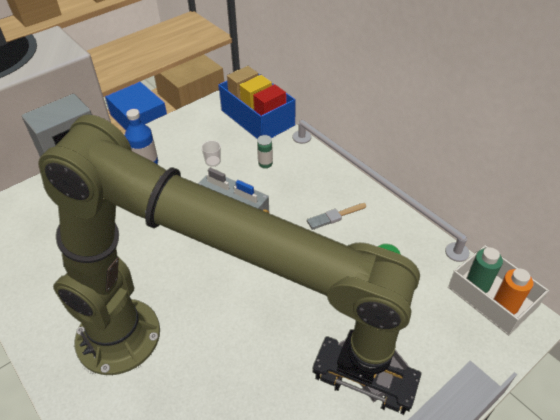

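The scene view shows the valve at about (258,255), the trap around (290,183) with the blue handle nearer the valve (288,175) and the grey one at (293,155), and the jar at (265,303). The side view has the arm hiding the valve. I'll enlarge the part that matters.

```bash
cat > h.py <<'E'
import numpy as np,cv2
from bench import ctrl, imaging, workorder
from scipy.spatial.transform import Rotation as R
def cam(n,s=None):
    m=imaging.camera_model(n); f=210/np.tan(np.radians(m["vertical_fov"]/2))
    if "rvec" in m: Rc=R.from_rotvec(m["rvec"]).as_matrix(); t=m["tvec"]
    else:
        T=np.eye(4);T[:3,:3]=R.from_rotvec(s["tool_rot"]).as_matrix();T[:3,3]=s["position"]
        W=np.linalg.inv(T@np.array(m["hand_eye"])); Rc=W[:3,:3];t=W[:3,3]
    return f,m["cx"],m["cy"],Rc,np.array(t)
def ray(c,u,v,z):
    f,cx,cy,Rc,t=c; d=Rc.T@np.array([(u-cx)/f,(v-cy)/f,1]); o=-Rc.T@t
    return o+d*(z-o[2])/d[2]
def proj(c,p):
    f,cx,cy,Rc,t=c; q=Rc@np.array(p)+t; return np.array([f*q[0]/q[2]+cx,f*q[1]/q[2]+cy])
E
python3 - <<'E'
from h import *
a=cv2.imread("pics/scene0.png")[140:290,220:360]; b=cv2.imread("pics/side0.png")[120:240,180:320]
cv2.imwrite("pics/c1.png",np.hstack([cv2.convertScaleAbs(cv2.resize(a,None,fx=4,fy=4,interpolation=3),alpha=1.6)]))
c=cam("scene")
for n,u,v,z in[("collar",258,246,.09),("blue",288,176,.156),("grey",293,156,.156),("jar",265,296,.1),("brush",318,260,.02),("bottle",315,125,.02)]:print(n,ray(c,u,v,z).round(3))
c=cam("side")
for n,u,v,z in[("blue",245,186,.156),("grey",217,174,.156)]:print(n,ray(c,u,v,z).round(3))
E
```

```text
collar [ 0.563 -0.162  0.09 ]
blue [0.525 0.102 0.156]
grey [0.492 0.197 0.156]
jar [ 0.68  -0.312  0.1  ]
brush [ 0.739 -0.071  0.02 ]
bottle [0.418 0.527 0.02 ]
blue [0.514 0.099 0.156]
grey [0.48  0.195 0.156]
```

View pics/c1.png

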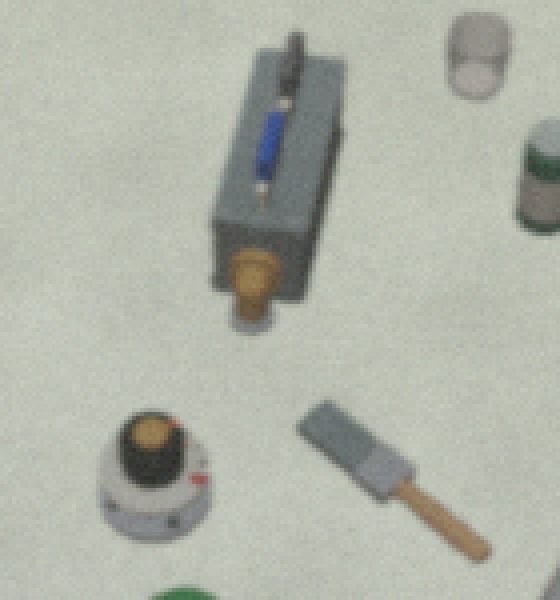

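Crop (scale 4, offset 220,140): brass stub top at (151,432), red mark at (199,480), the orange stripe near (172,422) on the collar's far-right rim; the valve is clear all round. The blue handle runs from (262,180) to (275,115).

```bash
python3 - <<'E'
from h import *
c=cam("scene"); P=lambda u,v,z:ray(c,220+u/4,140+v/4,z)
ax=P(151,432,.0945); mk=P(199,480,.0455); pt=P(172,422,.088)
print(ax,mk,pt,[ (np.linalg.norm((q-ax)[:2]),np.degrees(np.arctan2(*(q-ax)[1::-1]))) for q in(mk,pt)])
print(P(155,492,.044))
s=ctrl.get_state(); M=R.from_rotvec(s["tool_rot"]).as_matrix(); print(M.round(3)); print(M.T@(np.array([ax[0],ax[1],.26])-s["position"]))
E
```

```text
[ 0.56800058 -0.17167856  0.0945    ] [ 0.60779367 -0.16503251  0.0455    ] [ 0.57507448 -0.15114281  0.088     ] [(np.float64(0.04034427071413247), np.float64(9.481754312652628)), (np.float64(0.021719971889566855), np.float64(70.99283259050686))]
[ 0.58197663 -0.19210645  0.044     ]
[[ 0.893  0.449 -0.001]
 [ 0.449 -0.893  0.001]
 [-0.    -0.001 -1.   ]]
[ 0.43042843 -0.24112774 -0.03794712]
```

Careful with the scale: shifts go in shares of 50 cm and turns go in shares of 120 degrees. That gives: 0.43 m / 0.5 = 0.86, -0.241 m / 0.5 = -0.482.

>>> {"method": "inch_along", "body": {
  "deltas": [0.42, -0.24, -0.08, 0, 1, 0.42, -0.24, -0.08, 0, 1, 0.42, -0.24, -0.08, 0, 1, 0.42, -0.24, -0.08, 0, 1, 0.42, -0.24, -0.08, 0, 1, 0.86, -0.482, -0.08, 0, 1, 0.86, -0.482, -0.08, 0, 1, 0.86, -0.482, -0.08, 0, 1, 0.86, -0.482, -0.08, 0, 1, 0.86, -0.482, -0.08, 0, 1, 0.86, -0.482, -0.08, 0, 1, 0.86, -0.482, -0.08, 0, 1]
}}

```text
time: 1.35
position: [0.5684, -0.1704, 0.2621]
tool_rot: [-3.055, -0.731, 0.001]
ft_force: [-0.4, -1.2, -0.2]
grip_width: 0.997
grip_force: 0.0
```

```bash
python3 - <<'E'
from h import *
s=ctrl.get_state(); im=imaging.get_image("wrist"); cv2.imwrite("pics/w1.png",cv2.cvtColor(im,cv2.COLOR_RGB2BGR))
print(s["joint_positions"].round(2)); np.save("w1.npy",np.r_[s["position"],s["tool_rot"]])
print(proj(cam("wrist",s),[.568,-.1717,.0945]))
E
```

```text
[ 0.59  0.21 -0.4   1.53  0.08  1.42 -0.92]
[286.52541524 195.89837232]
```

View pics/w1.png

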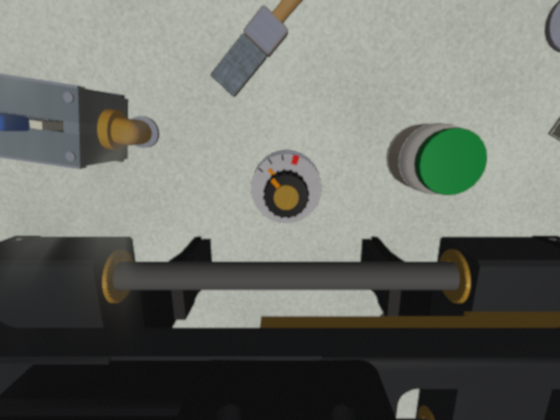

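The wrist view confirms it: the brass stub is at (286,196), where the prediction put it; the red mark is at (295,159) and the pointer tip at (270,171), with nothing in the way of the descent.

In the tool's units: 0.2 m / 0.5 = 0.4, 0.18 m / 0.5 = 0.36.

```bash
python3 - <<'E'
from h import *
s=np.load("w1.npy"); c=cam("wrist",dict(position=s[:3],tool_rot=s[3:]))
a=ray(c,286,196.5,.0945)
for q in(ray(c,295,159,.0455),ray(c,269.5,170.5,.0495)):print(a,np.linalg.norm((q-a)[:2]),np.arctan2(*(q-a)[1::-1]))
E
```

```text
[ 0.56711493 -0.17148484  0.0945    ] 0.039132201637226985 0.17776814888290104
[ 0.56711493 -0.17148484  0.0945    ] 0.031395775853660796 1.1893616938319054
```

>>> {"method": "inch_along", "body": {
  "deltas": [0, 0, 0.1, 0, 1, 0, 0, 0.2, 0, 1, 0, 0, 0.3, 0, 1, 0, 0, 0.36, 0, 1, 0, 0, 0.4, 0, 1, 0, 0, 0.4, 0, 1, 0, 0, 0.4, 0, 1]
}}

```text
time: 2.1
position: [0.5674, -0.1741, 0.0629]
tool_rot: [3.057, 0.721, -0.001]
ft_force: [0.2, 0.5, 0.6]
grip_width: 0.998
grip_force: 0.0
```

>>> {"method": "inch_along", "body": {
  "deltas": [0, 0, 0, 0, 0, 0, 0, 0, 0, 0, 0, 0, 0, 0, 0, 0, 0, 0, 0, 0, 0, 0, 0, 0, 0, 0, 0, 0, 0, 0, 0, 0, 0, 0, 0, 0, 0, 0, 0, 0],
  "clamp_n": 35
}}

```text
time: 2.9
position: [0.5673, -0.1708, 0.0628]
tool_rot: [-3.055, -0.726, 0.002]
ft_force: [-3.2, 4.4, 6.0]
grip_width: 0.59
grip_force: 35.0
```

Gripped at 51 mm, matching the collar. About 1.01 rad is needed; I'll turn a little beyond that, to the stop.

In the tool's units: 1.1 rad / 2.0944 = 0.5252.

>>> {"method": "inch_along", "body": {
  "deltas": [0, 0, 0, 0.0477, 0, 0, 0, 0, 0.0955, 0, 0, 0, 0, 0.1432, 0, 0, 0, 0, 0.191, 0, 0, 0, 0, 0.2387, 0, 0, 0, 0, 0.2865, 0, 0, 0, 0, 0.3342, 0, 0, 0, 0, 0.382, 0, 0, 0, 0, 0.4297, 0, 0, 0, 0, 0.4775, 0, 0, 0, 0, 0.5013, 0, 0, 0, 0, 0.5252, 0, 0, 0, 0, 0.5252, 0, 0, 0, 0, 0.5252, 0, 0, 0, 0, 0.5252, 0]
}}

```text
time: 4.4
position: [0.5687, -0.1736, 0.0628]
tool_rot: [2.984, -0.977, 0.004]
ft_force: [3.6, -3.7, -0.1]
grip_width: 0.592
grip_force: 35.0
```

```bash
python3 - <<'E'
from h import *
s=ctrl.get_state();print(s["joint_positions"].round(2),s["torque"],s["ft_force"])
E
```

```text
[ 0.43  0.34 -0.21  1.77  0.08  1.04 -2.01] [-0.80348732 -0.56619294  0.89280544] [ 3.58408773 -3.68370761 -0.13451198]
```

The moment about z is 0.89 N m, so the collar is at its stop. Release, rise and check.

In the tool's units: -0.22 m / 0.5 = -0.44, -0.17 m / 0.5 = -0.34.

>>> {"method": "inch_along", "body": {
  "deltas": [0, 0, 0, 0, 1, 0, 0, 0, 0, 1, 0, 0, 0, 0, 1, 0, 0, 0, 0, 1, 0, 0, 0, 0, 1, 0, 0, -0.04, 0, 1, 0, 0, -0.14, 0, 1, 0, 0, -0.24, 0, 1, 0, 0, -0.34, 0, 1, 0, 0, -0.44, 0, 1, 0, 0, -0.44, 0, 1, 0, 0, -0.44, 0, 1]
}}

```text
time: 5.6
position: [0.5685, -0.1723, 0.2841]
tool_rot: [-2.985, 0.979, -0.005]
ft_force: [-0.8, 0.4, 0.1]
grip_width: 0.998
grip_force: 0.0
```

```bash
python3 - <<'E'
from h import *
s=ctrl.get_state(); im=imaging.get_image("wrist"); cv2.imwrite("pics/w2.png",cv2.cvtColor(im,cv2.COLOR_RGB2BGR))
np.save("w2.npy",np.r_[s["position"],s["tool_rot"]]);c=cam("wrist",s);print(proj(c,[.567,-.1715,.0945]),proj(c,[.525,.1,.156]))
E
```

```text
[286.19752446 193.47038597] [119.93823294 368.26245755]
```

View pics/w2.png

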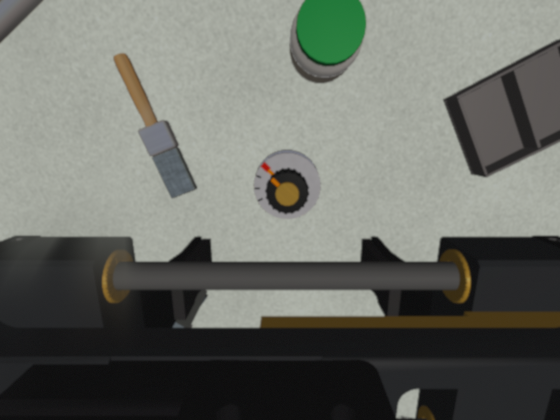

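The orange pointer now lies at the red mark (266,168), so the collar is locked. Next, go above the blue screen.

In the tool's units: -0.2 m / 0.5 = -0.4, -0.19 m / 0.5 = -0.38, -0.97 rad / 2.0944 = -0.4631.

>>> {"method": "inch_along", "body": {
  "deltas": [-0.4, -0.38, 0, -0.4631, 1, -0.4, -0.38, 0, -0.4631, 1, -0.4, -0.38, 0, -0.4631, 1, -0.4, -0.38, 0, -0.4631, 1, -0.4, -0.38, 0, -0.4631, 1, -0.4, -0.38, 0, -0.4631, 1, -0.4, -0.38, 0, -0.4631, 1, -0.4, -0.38, 0, -0.4631, 1, -0.4, -0.38, 0, -0.4631, 1, -0.4, -0.38, 0, -0.4631, 1]
}}

```text
time: 6.65
position: [0.5192, 0.098, 0.2815]
tool_rot: [-3.098, -0.52, 0.003]
ft_force: [0.8, -0.3, -0.6]
grip_width: 1.0
grip_force: 0.0
```

```bash
python3 - <<'E'
from h import *
s=ctrl.get_state(); im=imaging.get_image("wrist"); cv2.imwrite("pics/w3.png",cv2.cvtColor(im,cv2.COLOR_RGB2BGR))
np.save("w3.npy",np.r_[s["position"],s["tool_rot"]]);print(s["joint_positions"].round(2))
E
```

```text
[ 0.21  0.06 -0.47  1.64  0.03  1.44 -1.5 ]
```

View pics/w3.png

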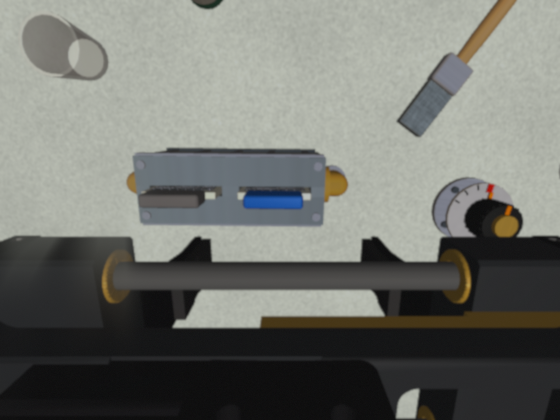

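The wrist view, square to the trap, shows the blue bar spanning about (243–303, 191–209), the grey bar to its left, and trap top corners near (134,153), (323,153), (140,225), (324,225).

```bash
python3 - <<'E'
from h import *
s=np.load("w3.npy"); c=cam("wrist",dict(position=s[:3],tool_rot=s[3:]))
T=[ray(c,u,v,.1) for u,v in((134,153),(323,153),(140,225),(324,225))]
for t in T:print(t.round(4))
print("ctr",np.mean(T,0).round(4), [np.arctan2(-(a-b)[0],(a-b)[1]).round(3) for a,b in((T[0],T[1]),(T[2],T[3]))], [np.linalg.norm(T[0]-T[1]),np.linalg.norm(T[2]-T[3]),np.linalg.norm(T[0]-T[2]),np.linalg.norm(T[1]-T[3])])
im=cv2.imread("pics/w3.png").astype(int); m=(im[...,0]>im[...,2]+60); m[:150]=0;m[230:]=0
ys,xs=np.nonzero(m); r=cv2.minAreaRect(np.c_[xs,ys].astype(np.float32)); print(r,xs.min(),xs.max(),ys.min(),ys.max())
print(im[186:214,273].tolist())
for u in(xs.min(),xs.max()+1):print(ray(c,u,205,.156))
M=R.from_rotvec(s[3:]).as_matrix();print(M.round(3))
E
```

```text
[0.5064 0.2752 0.1   ]
[0.576  0.0728 0.1   ]
[0.4244 0.251  0.1   ]
[0.4965 0.0414 0.1   ]
ctr [0.5008 0.1601 0.1   ] [np.float64(0.331), np.float64(0.332)] [np.float64(0.2139621672278039), np.float64(0.22174308189240338), np.float64(0.08554574280339201), np.float64(0.08547383583052369)]
((272.5, 201.0), (58.99999237060547, 13.999998092651367), -0.0) 243 302 194 208
[[92, 87, 81], [72, 68, 66], [71, 67, 66], [67, 60, 58], [62, 46, 39], [66, 39, 23], [70, 36, 16], [70, 37, 16], [73, 38, 15], [91, 46, 16], [121, 61, 18], [146, 74, 26], [162, 85, 34], [169, 89, 38], [169, 89, 36], [168, 88, 35], [166, 87, 33], [165, 86, 32], [165, 85, 32], [164, 84, 31], [160, 82, 29], [149, 79, 34], [129, 81, 56], [116, 95, 82], [115, 107, 97], [116, 109, 100], [116, 109, 101], [116, 109, 100]]
[0.50431391 0.13742371 0.156     ]
[0.52365356 0.08123173 0.156     ]
[[ 0.945  0.326 -0.002]
 [ 0.326 -0.945 -0.   ]
 [-0.002 -0.    -1.   ]]
```

In the tool's units: 0.148 m / 0.5 = 0.296, -0.0125 m / 0.5 = -0.025.

>>> {"method": "inch_along", "body": {
  "deltas": [0.004, -0.025, 0.1, 0, 1, 0.004, -0.025, 0.18, 0, 1, 0.004, -0.025, 0.24, 0, 1, 0.004, -0.025, 0.27, 0, 1, 0.004, -0.025, 0.296, 0, 1, 0.004, -0.025, 0.296, 0, 1, 0.004, -0.025, 0.296, 0, 1]
}}

```text
time: 7.4
position: [0.5181, 0.1118, 0.1357]
tool_rot: [-3.098, -0.524, -0.003]
ft_force: [1.2, 0.1, 0.0]
grip_width: 0.996
grip_force: 0.0
```

>>> {"method": "inch_along", "body": {
  "deltas": [0, 0, 0, 0, 1, 0, 0, 0, 0, 1]
}}

```text
time: 7.6
position: [0.518, 0.1119, 0.1358]
tool_rot: [3.097, 0.525, 0.004]
ft_force: [0.6, 0.5, 0.2]
grip_width: 0.999
grip_force: 0.0
```

```bash
python3 - <<'E'
from h import *
s=ctrl.get_state(); print(s["position"],R.from_rotvec(s["tool_rot"]).as_matrix().round(3)[:,0])
E
```

```text
[0.51800594 0.11185213 0.13582739] [0.944 0.329 0.002]
```

In the tool's units: 0.0025 m / 0.5 = 0.005.

>>> {"method": "inch_along", "body": {
  "deltas": [0, 0, 0.005, 0, 1, 0, 0, 0.005, 0, 0, 0, 0, 0.005, 0, 0, 0, 0, 0.005, 0, 0, 0, 0, 0.005, 0, 0, 0, 0, 0.005, 0, 0, 0, 0, 0.005, 0, 0, 0, 0, 0.005, 0, 0],
  "clamp_n": 25
}}

```text
time: 8.4
position: [0.5171, 0.1116, 0.132]
tool_rot: [3.097, 0.525, 0.0]
ft_force: [0.1, -0.5, 0.5]
grip_width: 0.688
grip_force: 25.0
```

>>> {"method": "inch_along", "body": {
  "deltas": [0, 0, -0.04, 0, 0, 0, 0, -0.08, 0, 0, 0, 0, -0.12, 0, 0, 0, 0, -0.16, 0, 0, 0, 0, -0.2, 0, 0, 0, 0, -0.24, 0, 0, 0, 0, -0.26, 0, 0, 0, 0, -0.26, 0, 0]
}}

```text
time: 9.2
position: [0.5177, 0.112, 0.263]
tool_rot: [3.097, 0.525, 0.003]
ft_force: [0.1, 0.8, -2.3]
grip_width: 0.689
grip_force: 25.0
```

```bash
python3 - <<'E'
from h import *
a=imaging.get_image("scene")[100:300,200:400]; b=imaging.get_image("side")[60:260,160:360]
cv2.imwrite("pics/ab.png",cv2.cvtColor(cv2.resize(np.hstack([a,b]),None,fx=2,fy=2),cv2.COLOR_RGB2BGR))
E
```

```text
(no output)
```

View pics/ab.png

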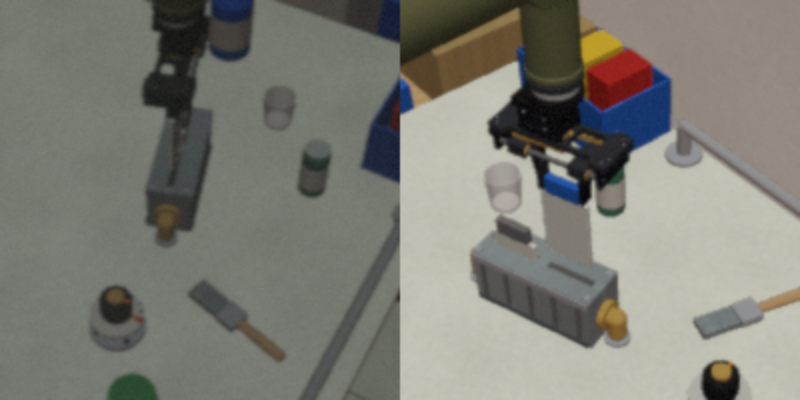

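The blue screen is out, upright in the fingers, with the grey one still seated. The tool cannot tilt, so I'll pivot the screen between the pads: put it beyond the trap and pull it against the trap's far top edge under a light grip.

In the tool's units: 0.114 m / 0.5 = 0.228, 0.09 m / 0.5 = 0.18.

>>> {"method": "inch_along", "body": {
  "deltas": [0.06, 0, 0, 0, 0, 0.134, 0, 0, 0, 0, 0.134, 0, 0, 0, 0, 0.134, 0, 0, 0, 0, 0.134, 0, 0.06, 0, 0, 0.134, 0, 0.12, 0, 0, 0.134, 0, 0.18, 0, 0, 0.134, 0, 0.228, 0, 0, 0.134, 0, 0.228, 0, 0, 0.134, 0, 0.228, 0, 0],
  "clamp_n": 25
}}

```text
time: 10.3
position: [0.5797, 0.1335, 0.1484]
tool_rot: [3.097, 0.525, -0.001]
ft_force: [0.3, -0.4, -2.0]
grip_width: 0.682
grip_force: 25.0
```

>>> {"method": "inch_along", "body": {
  "deltas": [0, 0, 0, 0, 0, 0, 0, 0, 0, 0, -0.02, 0, 0, 0, 0, -0.04, 0, 0, 0, 0, -0.06, 0, 0, 0, 0, -0.08, 0, 0, 0, 0, -0.1, 0, 0, 0, 0, -0.12, 0, 0, 0, 0, -0.12, 0, 0, 0, 0],
  "clamp_n": 10
}}

```text
time: 11.2
position: [0.5224, 0.1134, 0.1483]
tool_rot: [3.097, 0.524, -0.001]
ft_force: [0.3, -0.5, -2.1]
grip_width: 0.688
grip_force: 10.0
```

```bash
python3 - <<'E'
from h import *
b=imaging.get_image("side")[60:260,160:360]
cv2.imwrite("pics/b2.png",cv2.cvtColor(cv2.resize(b,None,fx=2,fy=2),cv2.COLOR_RGB2BGR))
E
```

```text
(no output)
```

View pics/b2.png

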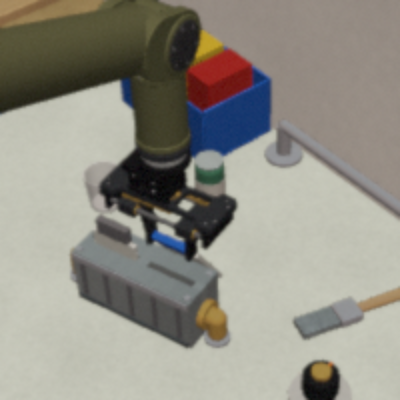

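The screen is pivoting: the blue bar leans and the frame passes behind the trap's far edge; the grey screen is unmoved. Keep pulling, grip hard, then lift.

>>> {"method": "inch_along", "body": {
  "deltas": [-0.02, 0, 0, 0, 0, -0.04, 0, 0, 0, 0, -0.06, 0, 0, 0, 0, -0.08, 0, 0, 0, 0, -0.1, 0, 0, 0, 0, -0.116, 0, 0, 0, 0, -0.116, 0, 0, 0, 0, -0.116, 0, 0, 0, 0],
  "clamp_n": 10
}}

```text
time: 12.05
position: [0.4683, 0.0945, 0.1479]
tool_rot: [3.097, 0.525, -0.002]
ft_force: [-0.2, -0.8, -2.0]
grip_width: 0.687
grip_force: 10.0
```

>>> {"method": "inch_along", "body": {
  "deltas": [0, 0, 0, 0, 0, 0, 0, 0, 0, 0, 0, 0, 0, 0, 0, 0, 0, -0.02, 0, 0, 0, 0, -0.04, 0, 0, 0, 0, -0.08, 0, 0, 0, 0, -0.12, 0, 0, 0, 0, -0.18, 0, 0, 0, 0, -0.24, 0, 0, 0, 0, -0.3, 0, 0, 0, 0, -0.34, 0, 0, 0, 0, -0.36, 0, 0, 0, 0, -0.36, 0, 0, 0, 0, -0.36, 0, 0],
  "clamp_n": 60
}}

```text
time: 13.45
position: [0.4686, 0.0948, 0.3273]
tool_rot: [3.097, 0.525, -0.002]
ft_force: [0.4, 0.5, -1.7]
grip_width: 0.683
grip_force: 60.0
```

```bash
python3 - <<'E'
from h import *
a=imaging.get_image("scene")[60:260,200:400]; b=imaging.get_image("side")[20:220,120:320]
cv2.imwrite("pics/b3.png",cv2.cvtColor(cv2.resize(np.hstack([a,b]),None,fx=2,fy=2),cv2.COLOR_RGB2BGR))
s=ctrl.get_state();np.save("w4.npy",np.r_[s["position"],s["tool_rot"]]);cv2.imwrite("pics/w4.png",cv2.cvtColor(imaging.get_image("wrist"),cv2.COLOR_RGB2BGR))
E
```

```text
(no output)
```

View pics/b3.png

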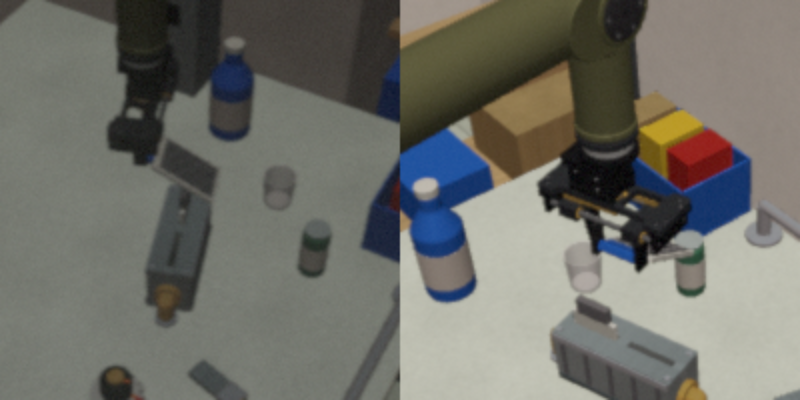

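View pics/w4.png

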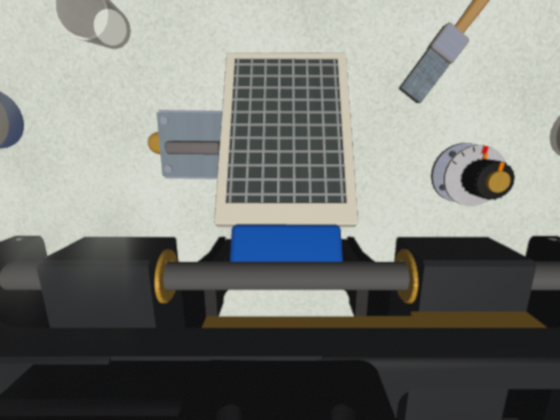

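The wrist view shows the mesh side facing up, with the frame's lower edge at (228–347, 53) and its upper edge at (217–356, 222); the scene view agrees. I'll compute the tilt and check that it doesn't creep.

```bash
cat > t.py <<'E'
from h import *
from scipy.optimize import least_squares
def tilt(im,s):
    c=cam("wrist",s); M=R.from_rotvec(s["tool_rot"]).as_matrix()
    obs=np.array([[228,53],[347,53],[356,222],[217,222]],float)
    def pts(p):
        th,x,z,y=p; zx,zz=-np.sin(th),np.cos(th) # screen z axis in trap x / world z
        X=M[:,0]*[1,1,0]; Y=np.array([-X[1],X[0],0]); b=s["position"]+X*x+Y*y+np.array([0,0,z])
        S=X*zx+np.array([0,0,zz]); N=X*zz-np.array([0,0,zx])
        return [b+S*h+Y*w+N*.004 for h,w in((0,.04),(0,-.04),(.118,-.04),(.118,.04))]
    r=least_squares(lambda p:np.ravel([proj(c,q)-o for q,o in zip(pts(p),obs)]),[.9,.1,0,0])
    return np.degrees(r.x[0]),s["position"][2]+r.x[2],np.abs(r.fun).max()
E
python3 - <<'E'
from t import *
s=np.load("w4.npy");print(tilt(None,dict(position=s[:3],tool_rot=s[3:])))
E
```

```text
(np.float64(59.738935809902586), np.float64(0.2613723304487664), np.float64(1.3217771982425006))
```

>>> {"method": "inch_along", "body": {
  "deltas": [0, 0, 0, 0, 0, 0, 0, 0, 0, 0, 0, 0, 0, 0, 0, 0, 0, 0, 0, 0, 0, 0, 0, 0, 0, 0, 0, 0, 0, 0, 0, 0, 0, 0, 0, 0, 0, 0, 0, 0, 0, 0, 0, 0, 0, 0, 0, 0, 0, 0, 0, 0, 0, 0, 0, 0, 0, 0, 0, 0]
}}

```text
time: 14.8
position: [0.469, 0.0949, 0.328]
tool_rot: [3.097, 0.525, -0.0]
ft_force: [-1.3, 0.0, -1.4]
grip_width: 0.685
grip_force: 60.0
```

```bash
python3 - <<'E'
from h import *
a=cv2.imread("pics/w4.png");b=cv2.cvtColor(imaging.get_image("wrist"),cv2.COLOR_RGB2BGR)
f=lambda i:cv2.cvtColor(i[45:240,205:365],6).astype(np.float32)
print(cv2.phaseCorrelate(f(a),f(b)),np.abs(f(a)-f(b)).mean())
E
```

```text
((0.007386584231781512, 0.03570573050731696), 0.9712779078483581) 0.653141
```

Tilt is about 60°, the lower edge is about 0.26 m up, and over 1.2 s the screen has not crept. Handing in.

```bash
python3 -c "
from bench import ctrl, imaging, workorder
print(workorder.close_job())"
```

```text
the job is handed in; nothing more can be done
None
```

I handed the job in, with no verdict shown: the collar is turned to the red locked mark, the grey screen is still seated, and the blue one is held still by the gripper alone, mesh side up, tipped about 60° with its lower edge about 26 cm above the counter.

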